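Fasten the hasp of the packed gift crate

ROBOT

A 6-joint arm with a two-finger parallel gripper is mounted at the origin on the work surface. World frame = base frame: x ahead of the robot, y to its left, z up, the work surface at z = 0. Lengths are in m, angles in rad, forces in N, time in s.
With the tool pointing down it reaches from about 0.35 to 0.975 m from the base axis. Payload 4.9 kg.
Tool frame: the origin (TCP) lies midway between the tips of the shut fingers; the grasp point (between the pads) lies 19 mm behind it; z points along the fingers, y is the line along which they close (so a half turn about z gives the same grasp; the last joint's range is limited). The gripper opens to 85 mm and grips with 20 to 120 N. Pads are 22 mm wide; open, the fingers measure 114 mm over their backs; the gripper's body (76 mm by 85 mm) begins 54 mm behind the grasp point. The pads swing forward as they close: fully open they stand 13 mm farther back than shut.
Start: joints at [1.19, 0.053, 1.613, -0, 1.476, -0.119], TCP at [0.162, 0.604, 0.231] pointing down, gripper open.
Joint ranges: [-3.01, 3.01], [-1.01, 2.22], [0.06, 2.58], [-1.02, 4.17], [0.09, 2.62], [-3.14, 3.14]. Speed limits (rad/s): [2.57, 2.57, 3.14, 3.14, 3.14, 3.14].

INTERFACE

Orientations are given as a rotation vector (axis times angle).
In Python, from station import ctrl gives the robot as it stands.
- The arm moves only by the tool step_arm, never from a script. Its argument "targets" is a list of rows, each an object with "travel": the shift along the world's x, y, z as a fraction of full scale, a list of three; "angular": the turn, a rotation vector about the world's x, y, z as a fraction of full scale, a list of three; "gripper": the opening, from 0 (shut) to 1 (fully open). In form: [{"travel": [x, y, z], "angular": [rx, ry, rz], "gripper": gripper}, ...]. A call has 1 to 10 rows; each row is the pose to reach, as a shift and turn from the pose commanded when the call began; what a row does not reach only later rows make up. Full scale, the value 1, is 0.6 m for a shift and pi/4 rad for a turn. A row lasts 1/10 s, in which the tool goes at most 50 mm and 8.59 degrees, less where a joint would pass 70% of its speed; a pose out of reach is approached as far as the arm can. A call with a number of a shift or a turn outside -1 to 1 is refused whole. A call with a gripper value outside its range is refused whole. The fingers move at their own pace and stop on an object; "squeeze" is the grip in N (left out, the last holds). Time passes only in rows, so rows that repeat a pose let the fingers close. It gives the time, the measured TCP pose, the force, the opening and the grip force at its end, in the units of the state.
- ctrl.get_obs(): the state, without advancing time (a new reading comes with each control period).
- ctrl.get_image(name): name is "side" or "top"; returns a dict with "img" (480x640x3 uint8, red, green, blue), "fx", "fy", "cx", "cy" (pixels), "rvec" (rotation vector, rad) and "tvec" (3), from world to camera coordinates, as OpenCV has them. Camera axes: x right, y down, z forward; pixel columns grow to the right and rows downward; lengths in m; the calibration is good to about 2 mm. A picture is of the moment at which its call begins. There is no depth.
- ctrl.finish_job(): hands the job in; it is judged then, once.
The state is a dict: "t": time; "q": joint angles; "dq": joint speeds; "effort": joint torques, N m; "tool_pos": TCP position; "tool_rot": TCP orientation; "contact_force": force on the tool from outside, world axes, zero at the start; "wrist_torque": the same for the moment, N m; "opening": finger opening in m; "grip_force": force on a finger pad.
Only numpy, scipy, OpenCV 4.12 (cv2) and the standard library are available. Lean on these libraries where they do the work, as an engineer would, in place of code of your own. Each camera call takes 0.05 s, during which the arm holds its last target. There are 200 camera calls.

TASK

The gift crate with the black lid is packed and ready to go out: swing its steel hasp over the staple on the lid so that it lies down flat. The crate with the pale lid is still to be filled, so leave its hasp standing open just as it is.

Things in the scene. Friction and masses are not known exactly. Their poses are not given: they have to be found in the camera images.
- black_crate: Shut black-lidded wooden crate, 240 x 180 x 100 mm (x, y, z), fixed, level. Origin: centre of its underside. Flat top at z = 100: black lid from x = -120 to +27, fixed pale rail beyond. Hasp's hinge axis: along y at x = +40, z = 106 (knuckle 12 mm thick, 44 long). Brass staple on the lid: x = -16 to +6, y = 0, 6 mm thick across y, 21 mm tall.
- black_hasp (a joint): Its hasp's angle a (rad): 0 flat on the lid towards the crate's -x, slot over staple (hard stop); pi/2 upright; starts leaning back over the rail, 1.75 to 2.4. Steel strap 32 mm wide, 4 thick, red grip bar at its end, 12 mm diameter, 40 long along y, centred at crate x = 40 - 80 cos(a), y = 0, z = 106 + 80 sin(a) mm. Stays at any angle it is left; about 1 N at the bar moves it.
- pale_crate: The bystander: same build, size and origin as the black-lidded crate, also fixed, but its lid is pale wood. Its hasp also stands open (leaning back over the rail) and stays where it is left.
- pale_lip (a point): Centre of the red grip bar (12 mm diameter, 40 mm long along the crate's y, 80 mm from the hinge axis) at the free end of the pale-lidded crate's open hasp.

How it is judged:
By the outcome, as a careful person would: the job done as asked, in the order asked, and still so for the second after the job is handed in, with the robot touching nothing.
It also fails if it takes over 32 s, if anything falls off the work surface, if the arm or the gripper's body presses on something with over 40 N, if the wrist force passes 120 N, or if a joint passes its speed limit or range.

## Working session

There is one attempt and no reset: what is moved stays moved. The work goes in short steps, Python scripts to look and compute and a tool call to move; the robot and the scene stay as the last step left them, time stands still between calls to the robot, and variables do not carry over. Pictures are saved under pics/ and viewed, at most 10 in all, crops included, and the job is handed in when it is done.

Besides the shell and the picture viewer there is one more tool, called after "Call:" by a JSON object that holds its "op" and its "data", one argument or row to a line. step_arm: Moves the arm, as the interface text tells. Its arguments: {"type":"object","properties":{"targets":{"type":"array"},"squeeze":{"type":"number"}},"required":["targets"]}

```bash
mkdir -p pics
cat > h.py <<'E'
import numpy as np, cv2
from station import ctrl
def cam(n):
    d=ctrl.get_image(n); d['K']=np.array([[d['fx'],0,d['cx']],[0,d['fy'],d['cy']],[0,0,1.]])
    d['R']=cv2.Rodrigues(np.array(d['rvec'],float))[0]; d['t']=np.array(d['tvec'],float).reshape(3); d['C']=-d['R'].T@d['t']; return d
def ray(d,u,v): return d['R'].T@np.linalg.solve(d['K'],[u,v,1.])
def plane(d,u,v,z):
    r=ray(d,u,v); return d['C']+r*(z-d['C'][2])/r[2]
def tri(a,pa,b,pb):
    A=[];y=[]
    for d,p in((a,pa),(b,pb)):
        r=ray(d,*p); r/=np.linalg.norm(r); P=np.eye(3)-np.outer(r,r); A.append(P); y.append(P@d['C'])
    return np.linalg.lstsq(np.vstack(A),np.hstack(y),rcond=None)[0]
def proj(d,X):
    return cv2.projectPoints(np.array(X,float).reshape(-1,3),np.array(d['rvec'],float),np.array(d['tvec'],float),d['K'],None)[0].reshape(-1,2)
E
python3 - <<'E'
from h import *
for n in('top','side'):
    d=cam(n); cv2.imwrite(f'pics/{n}0.png',d['img'][:,:,::-1]); print(n,d['C'],d['fx'])
    h=cv2.cvtColor(d['img'],cv2.COLOR_RGB2HSV)
    m=(((h[...,0]<8)|(h[...,0]>172))&(h[...,1]>150)&(h[...,2]>60)).astype('uint8')
    c,_=cv2.findContours(m,0,2)
    for k in c:
        if cv2.contourArea(k)>15: print(cv2.minAreaRect(k))
E
```

```text
top [0.43044227 0.00175923 0.8323409 ] 437.3089676052944
((157.11073303222656, 196.1275177001953), (5.387344837188721, 24.156160354614258), 79.99201965332031)
((458.9729919433594, 193.66217041015625), (25.153045654296875, 5.589565753936768), 9.462322235107422)
((273.8235778808594, 93.20588684082031), (20.130456924438477, 14.067066192626953), 14.03624439239502)
((126.9230728149414, 51.615379333496094), (71.55632019042969, 33.282012939453125), 33.690067291259766)
side [ 0.29073665 -0.49968752  0.47171392] 439.88263905826284
((457.1600341796875, 277.8800048828125), (34.400001525878906, 10.800000190734863), 53.13010025024414)
((442.2182312011719, 239.37828063964844), (28.97029685974121, 11.848288536071777), 10.124671936035156)
((450.5359802246094, 192.052001953125), (30.589414596557617, 38.5498161315918), 10.30484676361084)
((417.0, 173.5), (9.0, 12.0), 90.0)
((307.7307434082031, 141.65383911132812), (16.91835594177246, 5.824352264404297), 33.6900634765625)
((400.3197021484375, 144.98362731933594), (1.9012506008148193, 22.181255340576172), 5.19442892074585)
```

View pics/top0.png

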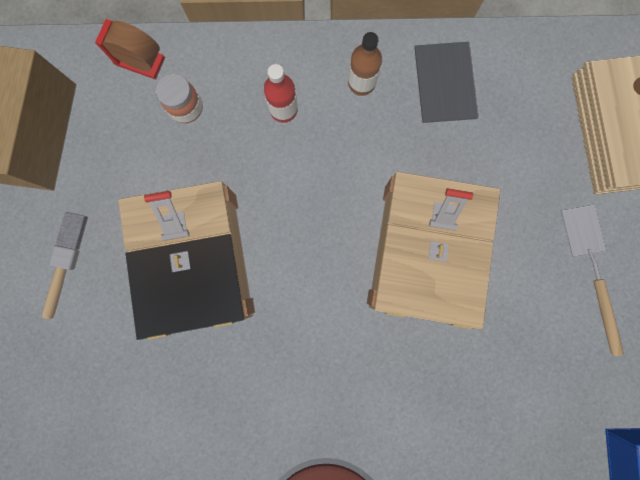

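View pics/side0.png

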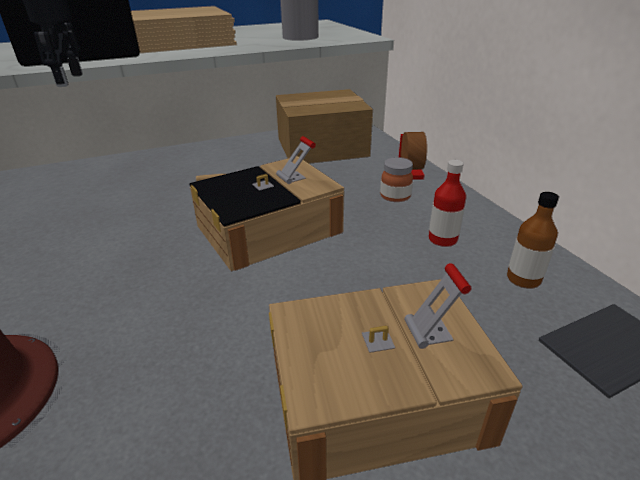

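The top view shows the black crate at left: lid at about (185,287), staple (180,262) and red bar (157,196). The pale crate is at right, with its bar at (459,194). In the side view the black bar is at (308,142) and the pale bar at (457,278).

Run:
```python
from h import *
a=cam('top');b=cam('side')
B=tri(a,(157.1,196.1),b,(307.7,141.65)); P=tri(a,(459,193.66),b,(457.16,277.9))
print('bar',B,'pale',P)
g=a['img'].max(2); m=(g<50).astype('uint8'); 
k=max(cv2.findContours(m,0,2)[0],key=lambda c:cv2.contourArea(c) if 120<cv2.minAreaRect(c)[0][0]<250 and cv2.minAreaRect(c)[0][1]>200 else 0)
c=cv2.boxPoints(cv2.minAreaRect(k)); W=np.array([plane(a,*p,.1) for p in c]); print(c,W[:,:2])
e=np.linalg.norm(np.diff(W[[0,1,2]],axis=0),axis=1); print('sides',e)
v=W[1]-W[0] if e[0]<e[1] else W[2]-W[1]
v=v/np.linalg.norm(v); v=v if v[0]>0 else -v
yaw=np.arctan2(v[1],v[0]); lc=W.mean(0); O=lc+0.0465*v
x=v[:2]; y=np.array([-x[1],x[0]])
r=B[:2]-O[:2]; print('yaw',yaw,'O',O,'bar local',r@x,r@y,B[2])
print('a',np.arctan2(B[2]-.106,.04-r@x), 'rad',np.hypot(B[2]-.106,.04-r@x))
print('staple local',[((plane(a,180,262,.1105)-O)[:2]@q) for q in(x,y)])
print(ctrl.get_obs())
```

```text
bar [0.56958091 0.25575549 0.16249284] pale [ 0.56338567 -0.21083773  0.17467398]
[[173.94595 291.67572]
 [178.64865 290.8919 ]
 [179.97296 298.83783]
 [175.27026 299.62164]] [[0.41983164 0.24699086]
 [0.42100719 0.23919392]
 [0.40790785 0.23669526]
 [0.40673686 0.24447602]]
sides [0.00788506 0.01333552]
yaw -1.421152558260775 O [0.42080338 0.19585869 0.1       ] bar local -0.037046782401269455 0.156044604219786 0.16249283866468237
a 0.6326801698359612 rad 0.09553872250968398
staple local [np.float64(-0.031249158327994967), np.float64(0.052848767162848566)]
{'t': 0.2, 'q': array([ 1.18999749e+00,  5.31340732e-02,  1.61381749e+00,  4.89295970e-06,
        1.47597691e+00, -1.18991556e-01]), 'dq': array([-0.00153324, -0.00339263, -0.00548617,  0.00119462,  0.00149678,
       -0.00052365]), 'effort': array([ 1.78443488e-04, -3.93667138e+01, -3.70206213e+01, -5.44440081e-05,
        4.77012014e-03, -8.85097478e-06]), 'tool_pos': array([0.16160651, 0.60332117, 0.2304858 ]), 'tool_rot': array([-4.10029323e-01, -3.11438132e+00,  2.03102201e-03]), 'contact_force': array([0.58016346, 0.46279764, 0.7999561 ]), 'wrist_torque': array([-0.04339405,  0.05246938, -0.0348627 ]), 'grip_force': 0.0, 'opening': 0.08556171834184477}
```

Run:
```python
from h import *
a=cam('top');B=np.array([0.5696,0.2558,0.1625])
m=np.zeros((480,640),'uint8'); s=np.s_[215:345,110:250]; m[s]=a['img'][s].max(2)<62
m=cv2.morphologyEx(m,cv2.MORPH_CLOSE,np.ones((5,5)))
k=max(cv2.findContours(m,0,2)[0],key=cv2.contourArea)
c=cv2.boxPoints(cv2.minAreaRect(k)); W=np.array([plane(a,*p,.1) for p in c]); print(c)
e=np.linalg.norm(np.diff(W[[0,1,2]],axis=0),axis=1); print('sides',e)
v=W[1]-W[0] if e[0]<e[1] else W[2]-W[1]
v=v/np.linalg.norm(v); v=v if v[0]>0 else -v
yaw=np.arctan2(v[1],v[0]); O=W.mean(0)+0.0465*v
x=v[:2]; y=np.array([-x[1],x[0]])
r=B[:2]-O[:2]; print('yaw',yaw,'O',O,'bar local',r@x,r@y,B[2])
print('a',np.arctan2(B[2]-.106,.04-r@x), 'rad',np.hypot(B[2]-.106,.04-r@x))
print('staple local',[((plane(a,180,262,.1105)-O)[:2]@q) for q in(x,y)])
for f in np.arange(np.arctan2(B[2]-.106,.04-r@x),-.01,-.2): print(round(f,2),(O[:2]+(.04-.08*np.cos(f))*x).round(4),round(.106+.08*np.sin(f),4))
print('hinge',O[:2]+.04*x)
```

```text
[[122.11078 253.62753]
 [229.81546 234.62082]
 [244.81546 319.62082]
 [137.11078 338.62753]]
sides [0.18315744 0.14375694]
yaw 0.1821045067625717 O [0.47449139 0.23973918 0.1       ] bar local 0.09644457107957392 -0.0014288856076217942 0.1625
a 2.3557037280826987 rad 0.07986388172607861
staple local [np.float64(-0.006911893954320937), np.float64(-0.0039145445861563915)]
2.36 [0.5694 0.2572] 0.1626
2.16 [0.5573 0.255 ] 0.1727
1.96 [0.5434 0.2524] 0.1801
1.76 [0.5283 0.2496] 0.1846
1.56 [0.5126 0.2468] 0.186
1.36 [0.497  0.2439] 0.1842
1.16 [0.4821 0.2411] 0.1792
0.96 [0.4684 0.2386] 0.1713
0.76 [0.4566 0.2364] 0.1609
0.56 [0.447  0.2347] 0.1482
0.36 [0.4401 0.2334] 0.1339
0.16 [0.4361 0.2327] 0.1184
hinge [0.51382998 0.24698316]
```

Call:
{"op": "step_arm", "data": {
  "targets": [
    {"travel": [0.37, -0.285, 0.11], "angular": [0, 0, 0.28], "gripper": 0},
    {"travel": [0.37, -0.285, 0.11], "angular": [0, 0, 0.28], "gripper": 0},
    {"travel": [0.37, -0.285, 0.11], "angular": [0, 0, 0.28], "gripper": 0},
    {"travel": [0.37, -0.285, 0.11], "angular": [0, 0, 0.28], "gripper": 0},
    {"travel": [0.37, -0.285, 0.11], "angular": [0, 0, 0.28], "gripper": 0},
    {"travel": [0.37, -0.285, 0.11], "angular": [0, 0, 0.28], "gripper": 0},
    {"travel": [0.37, -0.285, 0.11], "angular": [0, 0, 0.28], "gripper": 0},
    {"travel": [0.37, -0.285, 0.11], "angular": [0, 0, 0.28], "gripper": 0}
  ]
}}

```text
t: 1.05
tool_pos: [0.3842, 0.4323, 0.2974]
tool_rot: [-0.069, -3.141, -0.001]
contact_force: [-0.3, 0.3, -0.1]
opening: 0.0002
grip_force: 0.0
```

Call:
{"op": "step_arm", "data": {
  "targets": [
    {"travel": [0.375, -0.285, 0], "angular": [0, 0, 0.28], "gripper": 0},
    {"travel": [0.375, -0.285, 0], "angular": [0, 0, 0.28], "gripper": 0},
    {"travel": [0.375, -0.285, 0], "angular": [0, 0, 0.28], "gripper": 0},
    {"travel": [0.375, -0.285, 0], "angular": [0, 0, 0.28], "gripper": 0},
    {"travel": [0.375, -0.285, 0], "angular": [0, 0, 0.28], "gripper": 0},
    {"travel": [0.375, -0.285, 0], "angular": [0, 0, 0.28], "gripper": 0},
    {"travel": [0.375, -0.285, 0], "angular": [0, 0, 0.28], "gripper": 0},
    {"travel": [0.375, -0.285, 0], "angular": [0, 0, 0.28], "gripper": 0},
    {"travel": [0.375, -0.285, 0], "angular": [0, 0, 0.28], "gripper": 0}
  ]
}}

```text
t: 1.95
tool_pos: [0.6075, 0.2634, 0.2969]
tool_rot: [0.283, -3.128, -0.001]
contact_force: [-0.5, 0.8, 0.2]
opening: -0.0001
grip_force: 0.0
```

Call:
{"op": "step_arm", "data": {
  "targets": [
    {"travel": [0, 0, -0.08], "angular": [0, 0, 0], "gripper": 0},
    {"travel": [0, 0, -0.15], "angular": [0, 0, 0], "gripper": 0},
    {"travel": [0, 0, -0.2], "angular": [0, 0, 0], "gripper": 0},
    {"travel": [0, 0, -0.24], "angular": [0, 0, 0], "gripper": 0},
    {"travel": [0, 0, -0.24], "angular": [0, 0, 0], "gripper": 0}
  ]
}}

```text
t: 2.45
tool_pos: [0.6046, 0.2625, 0.1483]
tool_rot: [0.282, -3.12, 0.002]
contact_force: [0.0, 0.3, -0.2]
opening: 0.0001
grip_force: 0.0
```

Run:
```python
from h import *
a=cam('top');b=cam('side')
i=np.hstack([cv2.resize(a['img'][130:350,90:290],None,fx=2,fy=2),cv2.resize(b['img'][50:270,170:370],None,fx=2,fy=2)])
cv2.imwrite('pics/c1.png',i[:,:,::-1])
```

```text
(no output)
```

View pics/c1.png

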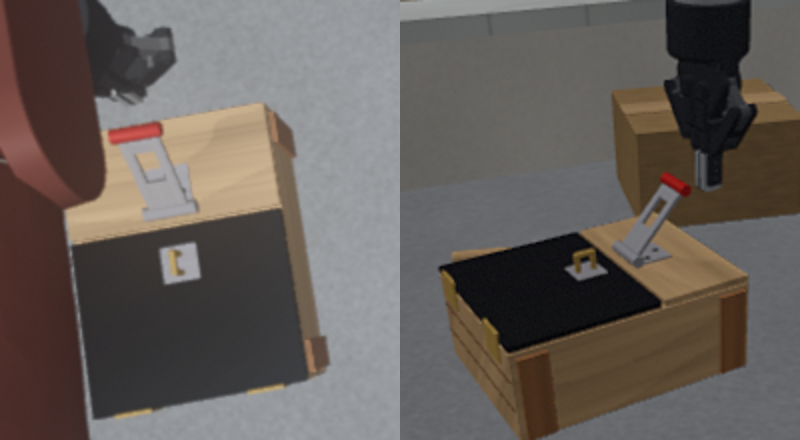

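Side view: the fingers (crop 708,170) stand just behind the red bar (675,184). I'll push along the crate's -x.

Call:
{"op": "step_arm", "data": {
  "targets": [
    {"travel": [-0.02, -0.004, 0], "angular": [0, 0, 0], "gripper": 0},
    {"travel": [-0.04, -0.007, 0], "angular": [0, 0, 0], "gripper": 0},
    {"travel": [-0.06, -0.011, 0], "angular": [0, 0, 0], "gripper": 0},
    {"travel": [-0.08, -0.015, 0], "angular": [0, 0, 0], "gripper": 0},
    {"travel": [-0.1, -0.018, 0], "angular": [0, 0, 0], "gripper": 0},
    {"travel": [-0.12, -0.022, 0], "angular": [0, 0, 0], "gripper": 0},
    {"travel": [-0.14, -0.026, 0], "angular": [0, 0, 0], "gripper": 0},
    {"travel": [-0.16, -0.03, 0], "angular": [0, 0, 0], "gripper": 0},
    {"travel": [-0.18, -0.033, 0], "angular": [0, 0, 0], "gripper": 0},
    {"travel": [-0.18, -0.033, 0], "angular": [0, 0, 0], "gripper": 0}
  ]
}}

```text
t: 3.55
tool_pos: [0.4986, 0.2415, 0.1524]
tool_rot: [0.28, -3.127, 0.001]
contact_force: [0.4, 1.0, 0.4]
opening: -0.0001
grip_force: 0.0
```

Run:
```python
from h import *
a=cam('top');b=cam('side')
i=np.hstack([cv2.resize(a['img'][130:350,90:290],None,fx=2,fy=2),cv2.resize(b['img'][50:270,170:370],None,fx=2,fy=2)])
cv2.imwrite('pics/c2.png',i[:,:,::-1])
```

```text
(no output)
```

View pics/c2.png

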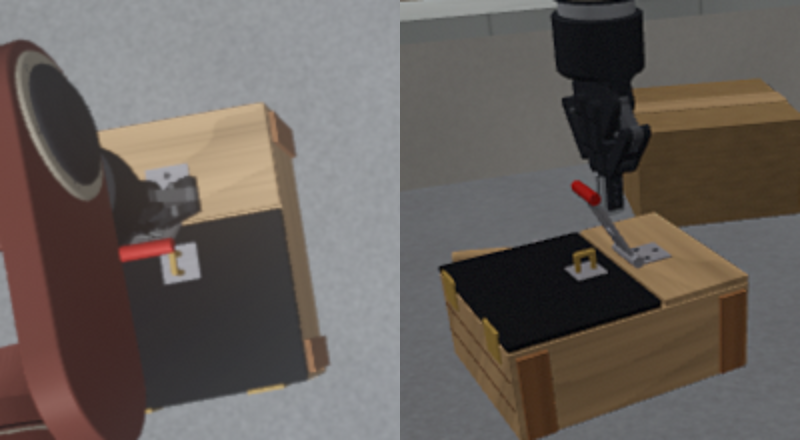

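The hasp is past upright at about 60°, with its bar at side-crop (586,192). Next I lift, go over the bar and press it down along its arc.

Call:
{"op": "step_arm", "data": {
  "targets": [
    {"travel": [0, 0, 0.05], "angular": [0, 0, 0], "gripper": 0},
    {"travel": [0, 0, 0.095], "angular": [0, 0, 0], "gripper": 0},
    {"travel": [-0.02, -0.004, 0.095], "angular": [0, 0, 0], "gripper": 0},
    {"travel": [-0.043, -0.006, 0.095], "angular": [0, 0, 0], "gripper": 0},
    {"travel": [-0.043, -0.006, 0.095], "angular": [0, 0, 0], "gripper": 0},
    {"travel": [-0.043, -0.006, 0.095], "angular": [0, 0, 0], "gripper": 0}
  ]
}}

```text
t: 4.25
tool_pos: [0.4747, 0.2382, 0.2096]
tool_rot: [0.279, -3.128, 0.0]
contact_force: [1.4, -0.3, 0.9]
opening: 0.0004
grip_force: 0.0
```

Call:
{"op": "step_arm", "data": {
  "targets": [
    {"travel": [-0.005, -0.001, -0.03], "angular": [0, 0, 0], "gripper": 0},
    {"travel": [-0.016, -0.003, -0.058], "angular": [0, 0, 0], "gripper": 0},
    {"travel": [-0.035, -0.006, -0.077], "angular": [0, 0, 0], "gripper": 0},
    {"travel": [-0.05, -0.009, -0.099], "angular": [0, 0, 0], "gripper": 0},
    {"travel": [-0.06, -0.011, -0.123], "angular": [0, 0, 0], "gripper": 0},
    {"travel": [-0.064, -0.012, -0.143], "angular": [0, 0, 0], "gripper": 0},
    {"travel": [-0.066, -0.012, -0.155], "angular": [0, 0, 0], "gripper": 0},
    {"travel": [-0.066, -0.012, -0.162], "angular": [0, 0, 0], "gripper": 0},
    {"travel": [-0.066, -0.012, -0.162], "angular": [0, 0, 0], "gripper": 0}
  ]
}}

```text
t: 5.15
tool_pos: [0.4357, 0.231, 0.1127]
tool_rot: [0.279, -3.129, 0.0]
contact_force: [0.1, 0.1, -0.0]
opening: -0.0002
grip_force: 0.0
```

Call:
{"op": "step_arm", "data": {
  "targets": [
    {"travel": [0, 0, -0.002], "angular": [0, 0, 0], "gripper": 0},
    {"travel": [0, 0, -0.004], "angular": [0, 0, 0], "gripper": 0},
    {"travel": [0, 0, -0.004], "angular": [0, 0, 0], "gripper": 0}
  ]
}}

```text
t: 5.45
tool_pos: [0.4362, 0.2313, 0.1118]
tool_rot: [-0.279, 3.128, 0.0]
contact_force: [-0.9, 0.0, 3.9]
opening: 0.0003
grip_force: 1.8
```

Run:
```python
from h import *
print(ctrl.get_obs()['contact_force'],ctrl.get_obs()['tool_pos'])
a=cam('top');b=cam('side')
i=np.hstack([cv2.resize(a['img'][130:350,90:290],None,fx=2,fy=2),cv2.resize(b['img'][50:270,170:370],None,fx=2,fy=2)])
cv2.imwrite('pics/c3.png',i[:,:,::-1])
```

```text
[-0.87969912  0.0164496   3.89184732] [0.43621123 0.23125426 0.11183212]
```

View pics/c3.png

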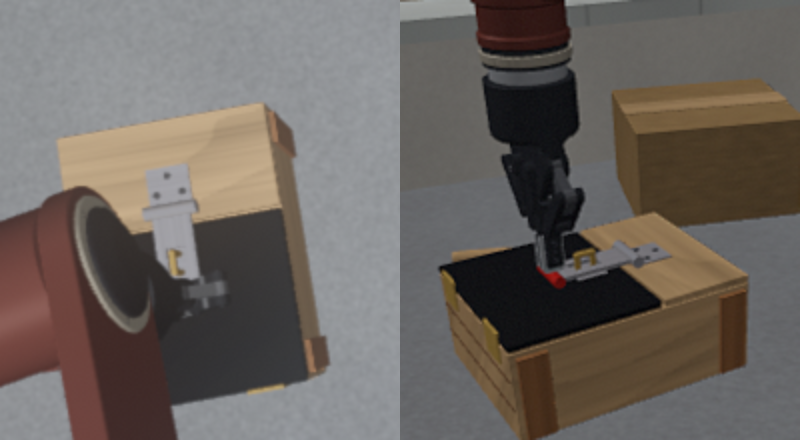

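The hasp lies over the staple at side-crop (585,258), with the bar at (552,277). One firmer press, then retreat.

Call:
{"op": "step_arm", "data": {
  "targets": [
    {"travel": [0, 0, -0.002], "angular": [0, 0, 0], "gripper": 0},
    {"travel": [0, 0, -0.004], "angular": [0, 0, 0], "gripper": 0},
    {"travel": [0, 0, -0.004], "angular": [0, 0, 0], "gripper": 0}
  ]
}}

```text
t: 5.85
tool_pos: [0.4363, 0.2313, 0.1113]
tool_rot: [-0.279, 3.128, -0.0]
contact_force: [-5.3, -3.5, 14.8]
opening: 0.0002
grip_force: 7.6
```

Call:
{"op": "step_arm", "data": {
  "targets": [
    {"travel": [0, 0, 0.03], "angular": [0, 0, 0], "gripper": 0},
    {"travel": [0, 0, 0.1], "angular": [0, 0, 0], "gripper": 0},
    {"travel": [0, 0, 0.18], "angular": [0, 0, 0], "gripper": 0},
    {"travel": [0, 0, 0.25], "angular": [0, 0, 0], "gripper": 0},
    {"travel": [-0.08, 0.1, 0.28], "angular": [0, 0, 0], "gripper": 0},
    {"travel": [-0.1, 0.16, 0.28], "angular": [0, 0, 0], "gripper": 0},
    {"travel": [-0.12, 0.23, 0.28], "angular": [0, 0, 0], "gripper": 0},
    {"travel": [-0.14, 0.3, 0.28], "angular": [0, 0, 0], "gripper": 0},
    {"travel": [-0.14, 0.3, 0.28], "angular": [0, 0, 0], "gripper": 0},
    {"travel": [-0.14, 0.3, 0.28], "angular": [0, 0, 0], "gripper": 0}
  ]
}}

```text
t: 6.85
tool_pos: [0.3506, 0.4119, 0.2755]
tool_rot: [0.283, -3.128, 0.002]
contact_force: [0.2, -0.7, 0.5]
opening: -0.0001
grip_force: 0.0
```

Run:
```python
from h import *
a=cam('top');b=cam('side'); P=[]
for d,lo in((a,(110,170,260,350)),(b,(170,100,370,270)),(a,(400,150,500,260)),(b,(400,255,500,360))):
    h=cv2.cvtColor(d['img'],cv2.COLOR_RGB2HSV); m=(((h[...,0]<8)|(h[...,0]>172))&(h[...,1]>150)&(h[...,2]>60)).astype('uint8')
    k=np.zeros_like(m); s=np.s_[lo[1]:lo[3],lo[0]:lo[2]]; k[s]=m[s]; c=cv2.findContours(k,0,2)[0]
    P.append(cv2.minAreaRect(max(c,key=cv2.contourArea))[0] if c else None)
print(P); print([tri(a,P[0],b,P[1]) if P[0] and P[1] else 0, tri(a,P[2],b,P[3])])
i=np.hstack([cv2.resize(a['img'][130:350,90:290],None,fx=2,fy=2),cv2.resize(b['img'][50:270,170:370],None,fx=2,fy=2)])
cv2.imwrite('pics/c4.png',i[:,:,::-1])
```

```text
[(180.95199584960938, 282.2359924316406), (245.00003051757812, 187.00001525878906), (458.8108215332031, 193.6351318359375), (457.1600341796875, 277.8800048828125)]
[array([0.43552619, 0.23464155, 0.10300954]), array([ 0.56350837, -0.2106348 ,  0.17450241])]
```

View pics/c4.png

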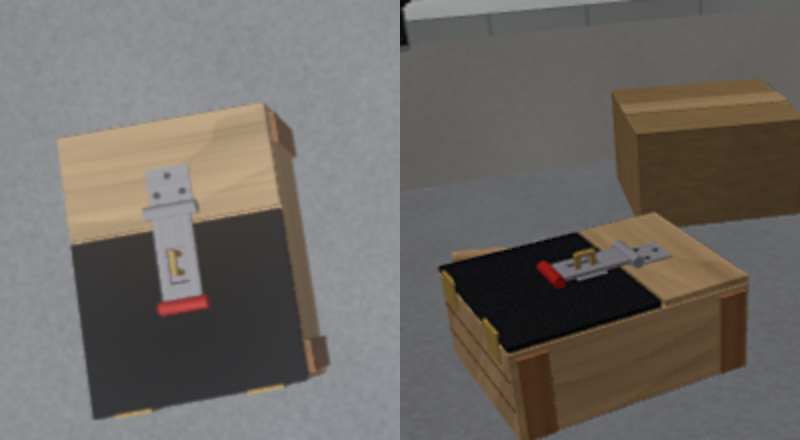

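The hasp is flat, with the bar at z of about 0.103 m and the staple through its slot. The pale crate's bar hasn't moved.

```bash
python3 -c "
from station import ctrl
print(ctrl.finish_job())"
```

```text
the job is handed in; nothing more can be done
None
```

The black crate's hasp lies flat over its staple, the pale crate's hasp is still open as it was, and the job is handed in with the arm clear, at about 7 s of the 32 s allowed.

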